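# Rock the angle gauge on the knotty post offcut and hold it on its mark

## Robot

A 6-joint arm with a two-finger parallel gripper is mounted at the origin on the work surface. World frame = base frame: x ahead of the robot, y to its left, z up, the work surface at z = 0. Lengths are in m, angles in rad, forces in N, time in s.
With the tool pointing down it reaches from about 0.25 to 0.725 m from the base axis. Payload 4 kg.
Tool frame: the origin (TCP) lies at the very end of the fingers, on their centre line; the grasp point (between the pads) lies 19 mm behind it; x points along the fingers, y is the direction in which the jaws open and shut, and the axes are right-handed (so a half turn about x gives the same grasp; the last joint's range is limited). The gripper opens to 85 mm and grips with 20 to 120 N. Pads are 22 mm wide; open, the fingers measure 114 mm over their backs; the gripper's body (76 mm by 85 mm) begins 54 mm behind the grasp point. The pads swing forward as they close: fully open they stand 13 mm farther back than shut.
Start: joints at [-1.156, 0.241, 0.005, 1.335, 0, 1.571], TCP at [0.202, -0.458, 0.231] pointing down, gripper open.
Joint ranges: [-2.72, 2.72], [-1.05, 1.87], [-1.09, 1.28], [-1.99, 2.15], [-1.42, 1.44], [-3.14, 3.14]. Speed limits (rad/s): [2.79, 2.79, 3.14, 3.14, 3.14, 3.14].

## Interface

Orientations are given as a unit quaternion [x, y, z, w].
In Python, from workcell import get_obs, camera, job_done gives the robot as it stands. The module is installed in compiled form; this text tells all that it offers.
- The arm moves only by the tool arm_command, never from a script. Its argument "motion" is a list of rows, each an object of numbers: "x", "y", "z": the shift along the tool's x, y, z in m; "roll": the turn about the tool's x in rad; "fingers": the opening, from 0 (shut) to 1 (fully open). A call has 1 to 20 rows; each row shifts and turns the pose as measured when the row begins, along the tool's axes as they then stand; what a row does not reach is not made up. A row lasts 1/12 s, in which the tool goes at most 41.7 mm and 7.16 degrees, less where a joint would pass 70% of its speed; a pose out of reach is approached as far as the arm can. A call is refused whole if a number of a shift passes 0.0417 or a number of a turn 0.125, either way. A call with a gripper value outside its range is refused whole. The fingers move at their own pace and stop on an object; the grip force is fixed at half the most. Time passes only in rows, so rows that do not move let the fingers close. It gives the time, the measured TCP pose, the force and the opening at its end, in the units of the state.
- get_obs(): the state, without advancing time (a new reading comes with each control period).
- camera(name): name is "side" or "top"; returns a dict with "frame" (400x640x3 uint8, red, green, blue), "intrinsics" (3x3 intrinsics, pixels), "rvec" (rotation vector, rad) and "tvec" (3), from world to camera coordinates, as OpenCV has them. Camera axes: x right, y down, z forward; pixel columns grow to the right and rows downward; lengths in m; the calibration is good to about 2 mm. A picture is of the moment at which its call begins. There is no depth.
- job_done(): hands the job in, once; it reports no verdict.
The state is a dict: "clock": time; "joint_pos": joint angles; "joint_vel": joint speeds; "tau": joint torques, N m; "eef_pos": TCP position; "tool_rot": TCP orientation; "ft_force": force on the tool from outside, world axes, zero at the start; "ft_torque": the same for the moment, N m; "grip_width": finger opening in m.
Only numpy, scipy, OpenCV 4.12 (cv2) and the standard library are available. Lean on these libraries where they do the work, as an engineer would, in place of code of your own. Each camera call takes 0.05 s, during which the arm holds its last target.

## Task

The yellow tab on the angle gauge's dial is already set to the slope I need. Pick the gauge up by its black grip and stand it lengthways on the old hewn post offcut, its rail centred on the swollen knot and the rail's red end to your left as it is now, then rock it on the knot until its red pointer comes to rest on the yellow tab. Keep holding it there, pressed lightly on the knot, so that I can scribe the cut along its rail: finish while still holding it, without shoving the offcut or disturbing the other things on the table.

Things in the scene. Friction and masses are not known exactly. Their poses are not given: they have to be found in the camera images.
- gauge_grip (a point): centre of the black ribbed grip on top of the angle gauge: 26 mm thick (gauge x), 64 mm long (y), 42 mm high, its centre 158 mm above the rail's underside. The gauge (loose, about 0.43 kg, 179 mm high) stands upright. Its axes: x square to the dial (at the start within 0.35 rad of world +x), y along the rail to its red end, z up from the rail
- gauge_base (a point): middle of the flat underside of the gauge's aluminium rail, 170 mm long (gauge y), 36 mm wide (x), 14 mm high, red at its +y end, black at the other; it carries a round dark blue housing, 124 mm across and 22 mm thick, with a white dial on both faces. Axes of the gauge
- gauge_end (a point): underside of the rail at its red end, 85 mm from gauge_base along gauge y; axes of the gauge
- pointer (a joint): the gauge's red pointer (one needle on each dial, moving together), a damped pendulum that stays plumb, needle up, pivoted on the dial's centre 75 mm above the rail's underside; it swings for about a second after a movement. Rad, 0 with the needle along gauge z, positive turned about gauge x. With the gauge still and rolled by r about its own x axis it reads -r
- set_tab (a joint): the yellow tab at the dials' upper rim (seen on both faces), set beforehand 0.08 to 0.22 rad from the middle, away from the rail's red end, stiff; same zero and sense as the pointer. The pointer is on the tab when both values are equal: the gauge then leans by minus this value about its x axis, its red end low
- pointer_tip (a point): tip of the red needle, 44 mm from the dial's centre, midway between the dials; its z axis runs along the needle
- tab_site (a point): inner end of the yellow tab, 43.5 mm from the dial's centre, midway between the dials; its z axis runs from the dial's centre through the tab
- offcut: the hewn post offcut: loose, dark brown oak, about 0.8 kg, 240 mm long (its y), 80 mm wide (x); top 38 to 45 mm high, rising from 70 mm either side of mid-length to the knot in the middle. Origin under its centre, z up; its x lies within 0.25 rad of world +x, so the gauge stands right with its axes along the offcut's, but for the lean
- knot_crest (a point): middle of the crest of the swollen knot on the hewn offcut, 69 mm above the table: a hump, its crest rounded to a radius of 34 mm, running straight across the whole width along the offcut's x. Let go on it, the gauge would tip until an end of its rail met the wood, about 0.3 rad either way. Axes of the offcut
- joist: bystander: pale planed joist offcut 200 mm long (y), 90 mm wide, 45 mm high, flat top; origin under its centre. Not the one to use; it lies on the other side from the hewn offcut
- tape: bystander: yellow tape measure 70 x 36 x 62 mm, origin under its centre
- glass_a: bystander: drinking glass 68 mm across, 90 mm high, origin under its centre
- glass_b: bystander: drinking glass like the other
- pencil: bystander: red flat carpenter's pencil 180 mm long (x), 13 mm wide, 8 mm thick

How it is judged:
On the way, in this order (a step that is already met when the one before it is completed fails the run):
1. the gauge is picked up, its rail more than 40 mm above the table, off everything but the gripper (height (world z) of gauge_base above 0.04 m and contact force between gauge and the fingers above 1 N and contact force between gauge and offcut below 0.2 N and contact force between gauge and joist below 0.2 N), for 0.1 s.
2. the gauge stands on the crest of the knot, lengthways, the rail's red end to the left (contact force between gauge and offcut above 0.5 N and height (world z) of gauge_base between 0.06 and 0.09 m and x of gauge_base in the frame of knot_crest between -0.025 and 0.025 m and y of gauge_base in the frame of knot_crest between -0.03 and 0.03 m and angle between the x axis of gauge_base and the x axis of knot_crest, either way round below 0.17 rad and y of gauge_end in the frame of knot_crest above 0.04 m), for 0.2 s.
At the end, for the whole second after the job is handed in: Still held, bearing on the offcut with 0.5 to 20 N: rail's middle within 30 mm of the crest along the offcut, 25 mm across, 60 to 90 mm up; square within 0.17 rad, red end to the left. Pointer still (0.15 rad/s), within 0.04 rad of the tab. Offcut flat, moved under 25 mm (all of step 2 and contact force between gauge and offcut below 20 N and contact force between gauge and the fingers above 2 N and angle between the z axis of pointer_tip and the z axis of tab_site, either way round below 0.04 rad and velocity of joint pointer between -0.15 and 0.15 rad/s and angle between knot_crest's own z axis and vertical below 0.05 rad and distance of knot_crest from where it was at the start of the episode below 0.025 m); the arm keeps its last pose, push and grip.
It fails at once if a bystander (joist offcut, tape, glasses, pencil) is shifted by more than 30 mm (distance of any of joist, tape, glass_a, glass_b, pencil from where it was at the start of the episode above 0.03 m).
It fails at once if the offcut is shoved more than 25 mm (distance of knot_crest from where it was at the start of the episode above 0.025 m).
It fails at once if the gauge is pressed on the offcut with more than 45 N (contact force between gauge and offcut above 45 N).
It also fails if it takes over 51 s, if anything falls off the work surface, if the arm or the gripper's body presses on something with over 40 N, if the wrist force passes 120 N, or if a joint passes its speed limit or range.

## Working session

There is one attempt and no reset: what is moved stays moved. The work goes in short steps, Python scripts to look and compute and a tool call to move; the robot and the scene stay as the last step left them, time stands still between calls to the robot, and variables do not carry over. Pictures are saved under pics/ and viewed, and the job is handed in when it is done.

Besides the shell and the picture viewer there is one more tool, called after "Emit:" as name(argument=value, ...), one argument or row to a line, values as JSON. arm_command: Moves the arm, as the interface text tells. Its arguments: {"type":"object","properties":{"motion":{"type":"array","items":{"type":"object","properties":{"x":{"type":"number"},"y":{"type":"number"},"z":{"type":"number"},"roll":{"type":"number"},"fingers":{"type":"number"}}}}},"required":["motion"]}

```bash
mkdir -p pics; cat > h.py <<'E'
import numpy as np, cv2
from workcell import get_obs, camera, job_done
def cam(n):
    c=camera(n); R=cv2.Rodrigues(np.array(c['rvec'],float))[0]; return c['frame'],np.array(c['intrinsics'],float),R,np.array(c['tvec'],float).ravel()
def save(n,f,crop=None,s=1):
    if crop: x0,y0,x1,y1=crop; f=f[y0:y1,x0:x1]
    f=cv2.resize(f,None,fx=s,fy=s,interpolation=cv2.INTER_CUBIC)
    cv2.imwrite('pics/'+n,f[:,:,::-1])
def ray(c,u,v,z):
    _,K,R,t=c; d=R.T@np.linalg.inv(K)@np.array([u,v,1.]); o=-R.T@t
    return o+d*(z-o[2])/d[2]
def proj(c,p):
    _,K,R,t=c; q=K@(R@np.array(p,float)+t); return q[:2]/q[2]
def st():
    o=get_obs()
    for k in ['clock','joint_pos','eef_pos','tool_rot','ft_force','ft_torque','grip_width']: print(k,np.round(o[k],4))
E
python3 - <<'E'
from h import *
for n in ['side','top']:
    c=cam(n); save(n+'0.png',c[0]); np.savez(n+'0.npz',f=c[0],K=c[1],R=c[2],t=c[3]); print(n,c[1],-c[2].T@c[3],c[2])
st()
E
```

```text
side [[378.17878409   0.         317.20532709]
 [  0.         378.17878409 200.10260548]
 [  0.           0.           1.        ]] [0.25063168 0.67735698 0.96512021] [[-0.93428562 -0.35611114 -0.01718239]
 [-0.25054192  0.69007757 -0.67898578]
 [ 0.25365158 -0.63006174 -0.73395032]]
top [[446.008542     0.         320.8608125 ]
 [  0.         446.008542   195.39151961]
 [  0.           0.           1.        ]] [ 0.46239074 -0.03228898  1.23967939] [[ 0.01386765 -0.99987864  0.00709867]
 [-0.99762896 -0.01431437 -0.06731686]
 [ 0.0674103  -0.00614832 -0.99770639]]
clock 0.1
joint_pos [-1.156   0.2413  0.0038  1.3352 -0.      1.5708]
eef_pos [ 0.2013 -0.4571  0.2305]
tool_rot [-0.6918 -0.1462  0.6921 -0.145 ]
ft_force [ 0.6547  0.3264 -0.0951]
ft_torque [-0.0195  0.0128 -0.0082]
grip_width 0.0855
```

View pics/side0.png

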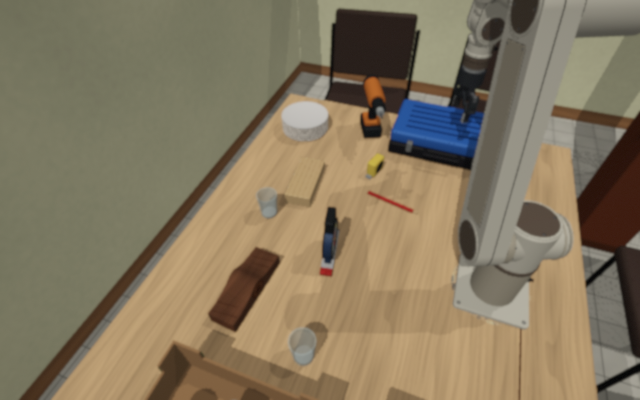

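View pics/top0.png

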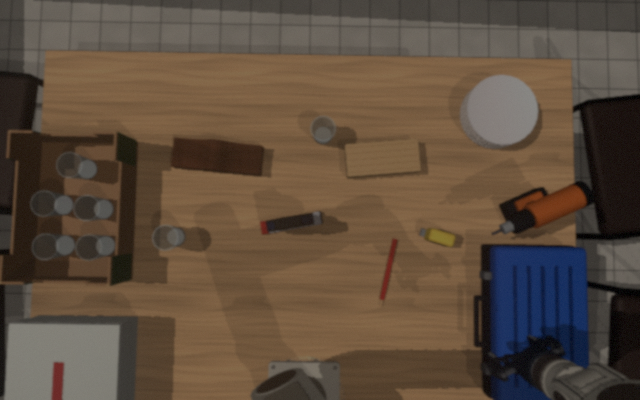

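```bash
python3 - <<'E'
from h import *
f=np.load('top0.npz')['f']; g=np.clip(f.astype(float)*1.6,0,255).astype(np.uint8)
save('t1.png',g,(150,110,350,260),4)
f=np.load('side0.npz')['f']; g=np.clip(f.astype(float)*1.3,0,255).astype(np.uint8)
save('s1.png',g,(200,190,360,340),4)
E
```

```text
(no output)
```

View pics/t1.png

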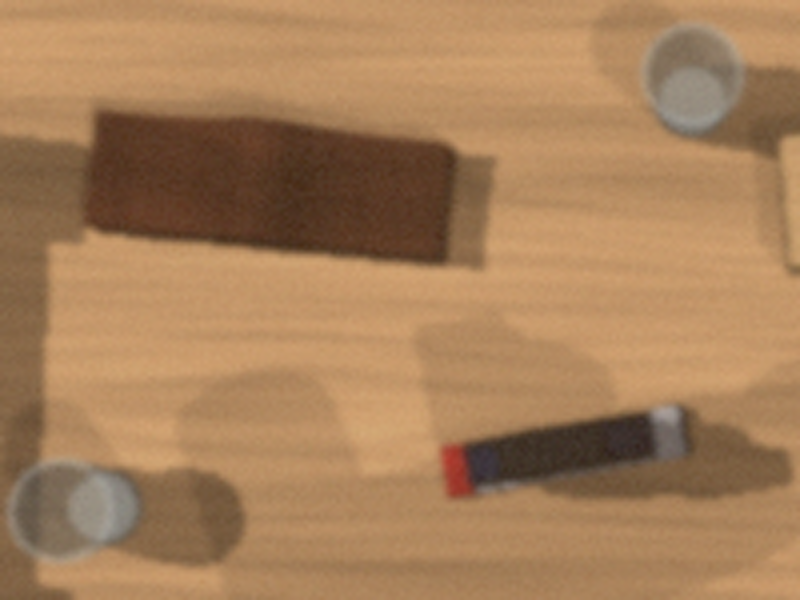

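View pics/s1.png

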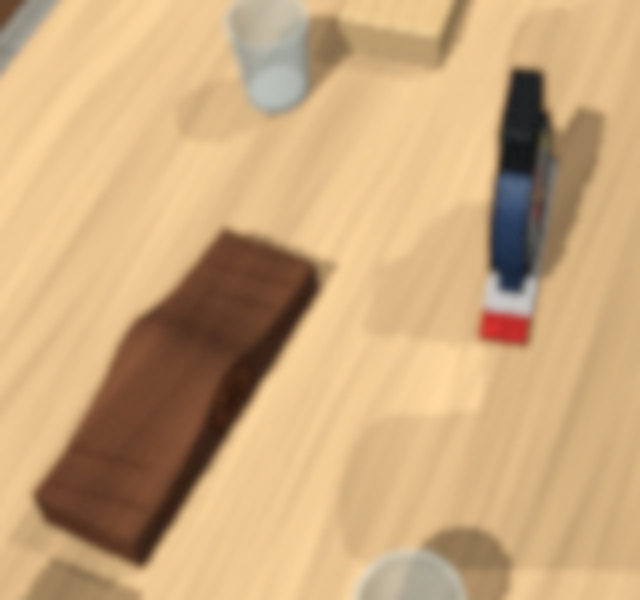

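```bash
cat >> h.py <<'E'
def ld(n):
    d=np.load(n+'0.npz'); return d['f'],d['K'],d['R'],d['t']
def gpose(x,y,yaw):
    c,s=np.cos(yaw),np.sin(yaw); return lambda p: np.array([x+c*p[0]-s*p[1],y+s*p[0]+c*p[1],p[2]])
E
cat > fit.py <<'E'
from h import *
from scipy.optimize import least_squares
T=ld('top');S=ld('side')
obs=[(T,(260.75,221.5),(.018,.085,.014)),(T,(262.25,234.5),(-.018,.085,.014)),(T,(321.5,210.75),(.018,-.085,.014)),(T,(322.75,223.75),(-.018,-.085,.014)),
(S,(320,274.25),(.018,.085,0)),(S,(331.75,276.25),(-.018,.085,0))]
def r(q):
    g=gpose(*q); return np.concatenate([proj(c,g(p))-uv for c,uv,p in obs])
s=least_squares(r,[.4,.1,0]); print(s.x,r(s.x).round(1).reshape(-1,2)); 
g=gpose(*s.x)
def draw(c,groups,crop,name):
    f=np.clip(c[0].astype(float)*1.4,0,255).astype(np.uint8); x0,y0,x1,y1=crop
    f=cv2.resize(f[y0:y1,x0:x1],None,fx=5,fy=5,interpolation=cv2.INTER_CUBIC)
    for gr in groups:
        P=np.array([(proj(c,p)-[x0,y0]+.5)*5 for p in gr]).round().astype(np.int32); cv2.polylines(f,[P],True,(0,255,0),1)
    cv2.imwrite('pics/'+name,f[:,:,::-1])
def rect(hx,hy,z): return [(hx,hy,z),(-hx,hy,z),(-hx,-hy,z),(hx,-hy,z)]
G=[[g(p) for p in rect(a,b,z)] for a,b,z in [(.018,.085,0),(.018,.085,.014),(.013,.032,.179),(.013,.032,.137)]]
# offcut corners: bottom/top
to=[(T,(150+96/4,110+113/4),(.04,.12,.038)),(T,(150+87/4,110+228/4),(-.04,.12,.038)),(T,(150+455/4,110+148/4),(.04,-.12,.038)),(T,(150+446/4,110+262/4),(-.04,-.12,.038)),
(S,(200+37/4,190+495/4),(.04,.12,.038)),(S,(200+138/4,190+548/4),(-.04,.12,.038)),(S,(200+318/4,190+270/4),(-.04,-.12,.038)),(S,(200+225/4,190+230/4),(.04,-.12,.038))]
def r2(q):
    h=gpose(*q[:3]); return np.concatenate([proj(c,h((p[0],p[1],q[3])))-uv for c,uv,p in to])
s2=least_squares(r2,[.55,.3,0,.04]); print(s2.x,r2(s2.x).round(1).reshape(-1,2))
h=gpose(*s2.x[:3]); O=[[h(p) for p in rect(.04,.12,z)] for z in (0,.038)]+[[h((.04,0,.069)),h((-.04,0,.069))]]
draw(T,G+O,(165,120,325,240),'fitT.png'); draw(S,G+O,(200,200,345,335),'fitS.png')
E
python3 fit.py
```

```text
[0.46919366 0.03835609 0.18751522] [[-0.5  0. ]
 [ 0.2  0. ]
 [-0.1  0.1]
 [ 0.9  0. ]
 [-0.3  0.3]
 [ 0.   0.1]]
[ 0.64528127  0.24276461 -0.07922487  0.03241584] [[ 1.5 -0. ]
 [ 0.4  0.2]
 [-0.7 -0.6]
 [-1.4 -0. ]
 [-0.3  1. ]
 [-0.2  0.1]
 [ 0.4 -1.1]
 [ 0.6 -0.4]]
```

View pics/fitT.png

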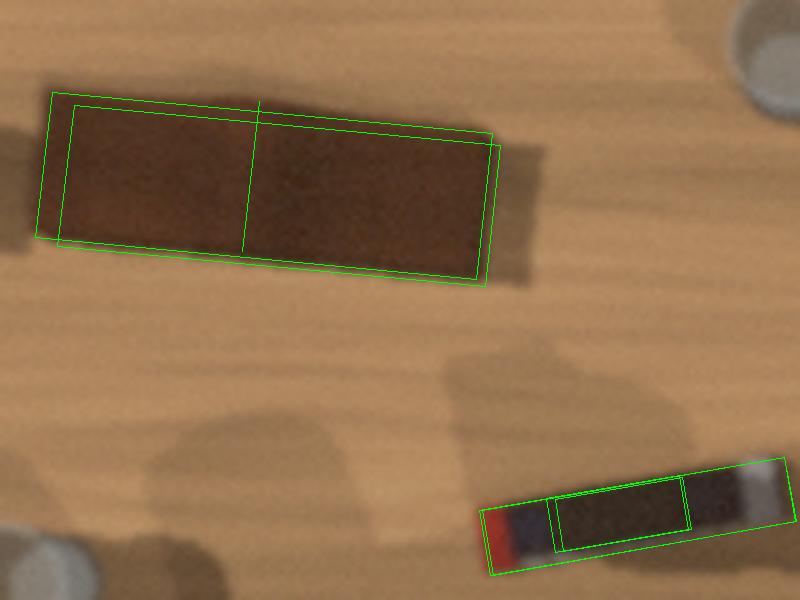

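View pics/fitS.png

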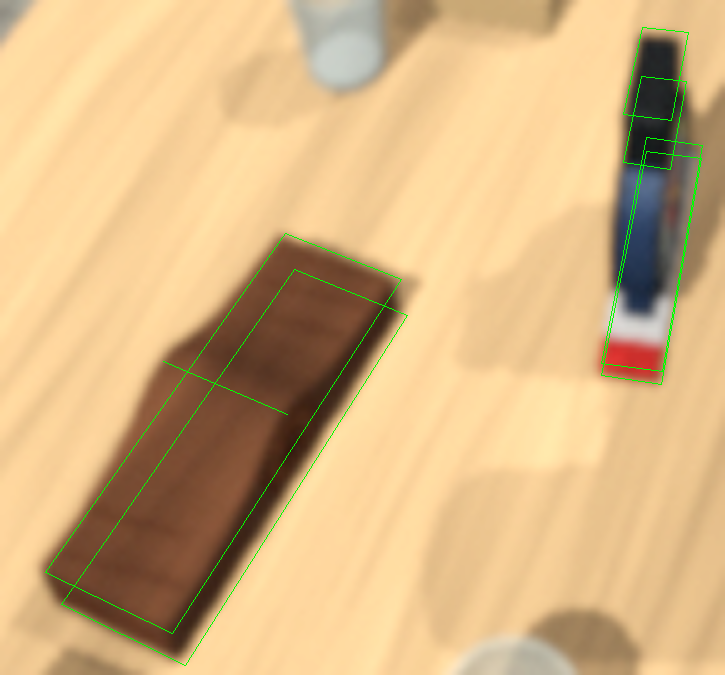

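```bash
cat >> h.py <<'E'
from scipy.spatial.transform import Rotation as Ro
def togo(target,ydir_yaw):
    """remaining shift in tool axes to world target, and roll so tool y is along yaw (mod pi)"""
    o=get_obs(); R=Ro.from_quat(o['tool_rot']).as_matrix(); p=np.array(o['eef_pos'])
    y=R[:,1]; a=np.arctan2(y[1],y[0]); d=(ydir_yaw-a+np.pi/2)%np.pi-np.pi/2
    print('pos',p.round(4),'Rx',R[:,0].round(3),'yaw y',round(a,3),'yaw err',round(d,4),'roll=',round(-d,4))
    R2=Ro.from_rotvec([0,0,d]).as_matrix()@R
    print('shift now-axes',(R.T@(np.array(target)-p)).round(4),' shift in final axes',(R2.T@(np.array(target)-p)).round(4))
    print('q',np.round(o['joint_pos'],3),'f',np.round(o['ft_force'],2),'w',round(float(o['grip_width']),4),'t',o['clock'])
E
python3 -c "
from h import *
togo([.469,.039,.23],.1875)"
```

```text
pos [ 0.2013 -0.4571  0.2305] Rx [-0.001  0.002 -1.   ] yaw y -1.156 yaw err 1.3435 roll= -1.3435
shift now-axes [ 0.0011 -0.3461 -0.4449]  shift in final axes [-2.000e-04  3.555e-01 -4.375e-01]
q [-1.156  0.241  0.004  1.335 -0.     1.571] f [ 0.65  0.33 -0.1 ] w 0.0855 t 0.1
```

Emit:
arm_command(
  motion=[
    {"y": -0.0247, "z": -0.0318},
    {"y": -0.0247, "z": -0.0318},
    {"y": -0.0247, "z": -0.0318},
    {"y": -0.0247, "z": -0.0318},
    {"y": -0.0247, "z": -0.0318},
    {"y": -0.0247, "z": -0.0318},
    {"y": -0.0247, "z": -0.0318},
    {"y": -0.0247, "z": -0.0318},
    {"y": -0.0247, "z": -0.0318},
    {"y": -0.0247, "z": -0.0318},
    {"y": -0.0247, "z": -0.0318},
    {"y": -0.0247, "z": -0.0318},
  ],
)

```text
schema error: expected keys x, y, z, roll, fingers
```

Emit:
arm_command(
  motion=[
    {"roll": -0.122},
    {"roll": -0.122},
    {"roll": -0.122},
    {"roll": -0.122},
    {"roll": -0.122},
    {"roll": -0.122},
    {"roll": -0.122},
    {"roll": -0.122},
    {"roll": -0.122},
    {"roll": -0.122},
    {"roll": -0.122},
  ],
)

```text
schema error: expected keys x, y, z, roll, fingers
```

```bash
python3 -c "
from h import *
togo([.469,.039,.23],.1875)"
```

```text
pos [ 0.2013 -0.4571  0.2305] Rx [-0.001  0.002 -1.   ] yaw y -1.156 yaw err 1.3435 roll= -1.3435
shift now-axes [ 0.0011 -0.3461 -0.4449]  shift in final axes [-2.000e-04  3.555e-01 -4.375e-01]
q [-1.156  0.241  0.004  1.335 -0.     1.571] f [ 0.65  0.33 -0.1 ] w 0.0855 t 0.1
```

All keys are required.

Emit:
arm_command(
  motion=[
    {"x": 0, "y": -0.0247, "z": -0.0318, "roll": 0, "fingers": 1},
    {"x": 0, "y": -0.0247, "z": -0.0318, "roll": 0, "fingers": 1},
    {"x": 0, "y": -0.0247, "z": -0.0318, "roll": 0, "fingers": 1},
    {"x": 0, "y": -0.0247, "z": -0.0318, "roll": 0, "fingers": 1},
    {"x": 0, "y": -0.0247, "z": -0.0318, "roll": 0, "fingers": 1},
    {"x": 0, "y": -0.0247, "z": -0.0318, "roll": 0, "fingers": 1},
    {"x": 0, "y": -0.0247, "z": -0.0318, "roll": 0, "fingers": 1},
    {"x": 0, "y": -0.0247, "z": -0.0318, "roll": 0, "fingers": 1},
    {"x": 0, "y": -0.0247, "z": -0.0318, "roll": 0, "fingers": 1},
    {"x": 0, "y": -0.0247, "z": -0.0318, "roll": 0, "fingers": 1},
    {"x": 0, "y": -0.0247, "z": -0.0318, "roll": 0, "fingers": 1},
    {"x": 0, "y": -0.0247, "z": -0.0318, "roll": 0, "fingers": 1},
  ],
)

```text
clock: 1.1
eef_pos: [0.4352, -0.0234, 0.2255]
tool_rot: [-0.691, -0.141, 0.695, -0.137]
ft_force: [-0.1, -1.2, 0.1]
grip_width: 0.0853
```

```bash
python3 -c "
from h import *
togo([.469,.039,.23],.1875)"
```

```text
pos [ 0.4352 -0.0234  0.2255] Rx [-0.006  0.004 -1.   ] yaw y -1.175 yaw err 1.363 roll= -1.363
shift now-axes [-0.0045 -0.0446 -0.0552]  shift in final axes [-0.005   0.0448 -0.055 ]
q [-0.056  0.122 -0.157  1.299  0.003  2.69 ] f [-0.1  -1.23  0.07] w 0.0853 t 1.1
```

Emit:
arm_command(
  motion=[
    {"x": -0.001, "y": 0, "z": 0, "roll": -0.122, "fingers": 1},
    {"x": -0.001, "y": 0, "z": 0, "roll": -0.122, "fingers": 1},
    {"x": -0.001, "y": 0, "z": 0, "roll": -0.122, "fingers": 1},
    {"x": -0.001, "y": 0, "z": 0, "roll": -0.122, "fingers": 1},
    {"x": -0.001, "y": 0, "z": 0, "roll": -0.122, "fingers": 1},
    {"x": 0, "y": 0, "z": 0, "roll": -0.122, "fingers": 1},
    {"x": 0, "y": 0, "z": 0, "roll": -0.122, "fingers": 1},
    {"x": 0, "y": 0, "z": 0, "roll": -0.122, "fingers": 1},
    {"x": 0, "y": 0, "z": 0, "roll": -0.122, "fingers": 1},
    {"x": 0, "y": 0, "z": 0, "roll": -0.122, "fingers": 1},
    {"x": 0, "y": 0, "z": 0, "roll": -0.122, "fingers": 1},
  ],
)

```text
clock: 2.02
eef_pos: [0.4355, -0.0115, 0.2251]
tool_rot: [0.445, 0.554, -0.449, 0.542]
ft_force: [0.7, -0.4, -0.1]
grip_width: 0.0855
```

```bash
python3 -c "
from h import *
togo([.469,.039,.139],.1875)"
```

```text
pos [ 0.4355 -0.0115  0.2251] Rx [-0.017  0.007 -1.   ] yaw y 0.203 yaw err -0.0153 roll= 0.0153
shift now-axes [ 0.0858  0.0443 -0.0419]  shift in final axes [ 0.0858  0.0436 -0.0425]
q [-0.031  0.13  -0.148  1.309  0.006  1.337] f [ 0.68 -0.35 -0.09] w 0.0855 t 2.0167
```

Emit:
arm_command(
  motion=[
    {"x": 0, "y": 0.0148, "z": -0.014, "roll": 0.0153, "fingers": 1},
    {"x": 0, "y": 0.0148, "z": -0.014, "roll": 0, "fingers": 1},
    {"x": 0, "y": 0.0148, "z": -0.014, "roll": 0, "fingers": 1},
    {"x": 0, "y": 0, "z": 0, "roll": 0, "fingers": 1},
  ],
)

```text
clock: 2.35
eef_pos: [0.4703, 0.0389, 0.2232]
tool_rot: [0.448, 0.552, -0.454, 0.538]
ft_force: [-0.1, 0.4, -0.9]
grip_width: 0.0852
```

```bash
python3 -c "
from h import *
togo([.469,.039,.139],.1875)
c=cam('top'); save('t2.png',np.clip(c[0].astype(float)*1.5,0,255).astype(np.uint8),(200,130,400,280),4)
c=cam('side'); save('s2.png',np.clip(c[0].astype(float)*1.3,0,255).astype(np.uint8),(250,150,410,300),4)
"
```

```text
pos [0.4703 0.0389 0.2232] Rx [-0.021  0.006 -1.   ] yaw y 0.189 yaw err -0.0011 roll= 0.0011
shift now-axes [0.0842 0.0003 0.0005]  shift in final axes [0.0842 0.0003 0.0005]
q [ 0.078  0.205 -0.062  1.324  0.008  1.46 ] f [-0.08  0.41 -0.89] w 0.0852 t 2.35
```

View pics/s2.png

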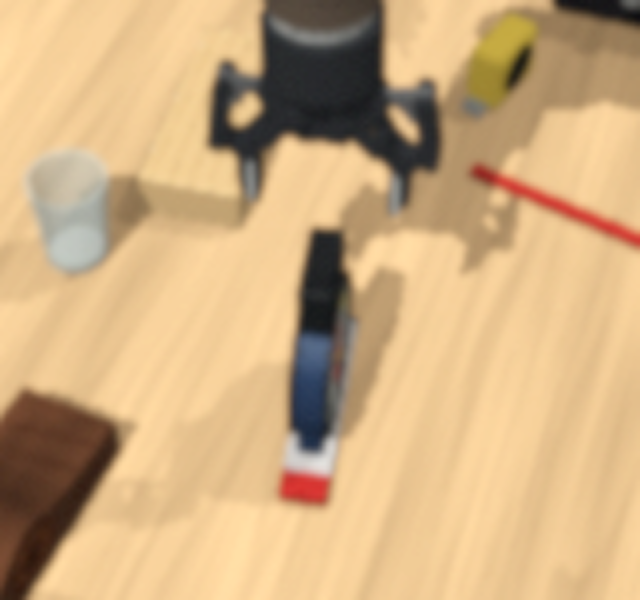

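View pics/t2.png

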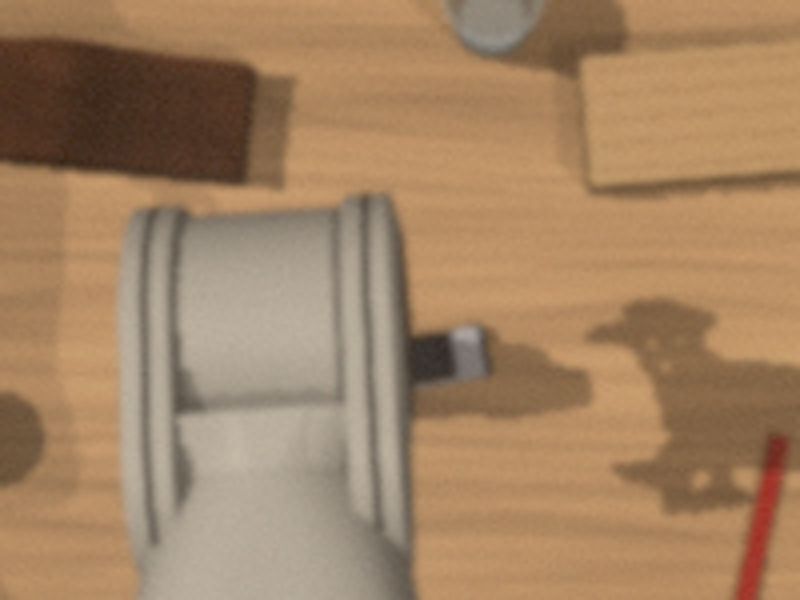

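Emit:
arm_command(
  motion=[
    {"x": 0.028, "y": 0.0001, "z": 0, "roll": 0, "fingers": 1},
    {"x": 0.028, "y": 0.0001, "z": 0, "roll": 0, "fingers": 1},
    {"x": 0.028, "y": 0.0001, "z": 0, "roll": 0, "fingers": 1},
    {"x": 0, "y": 0, "z": 0, "roll": 0, "fingers": 1},
  ],
)

```text
clock: 2.78
eef_pos: [0.4663, 0.0355, 0.1382]
tool_rot: [0.448, 0.55, -0.455, 0.538]
ft_force: [-1.6, 0.4, -0.2]
grip_width: 0.0854
```

```bash
python3 -c "
from h import *
togo([.469,.039,.139],.1875)
c=cam('side'); save('s3.png',np.clip(c[0].astype(float)*1.3,0,255).astype(np.uint8),(250,150,410,300),4)
for q in ([.469,.038,.158],): print(proj(c,q))
"
```

```text
pos [0.4663 0.0355 0.1382] Rx [-0.019  0.004 -1.   ] yaw y 0.186 yaw err 0.0017 roll= -0.0017
shift now-axes [-0.0008  0.0033 -0.003 ]  shift in final axes [-0.0008  0.0033 -0.003 ]
q [ 0.073  0.256 -0.227  1.106  0.005  1.458] f [-1.63  0.41 -0.19] w 0.0854 t 2.7833
[330.71539629 218.85903423]
```

View pics/s3.png

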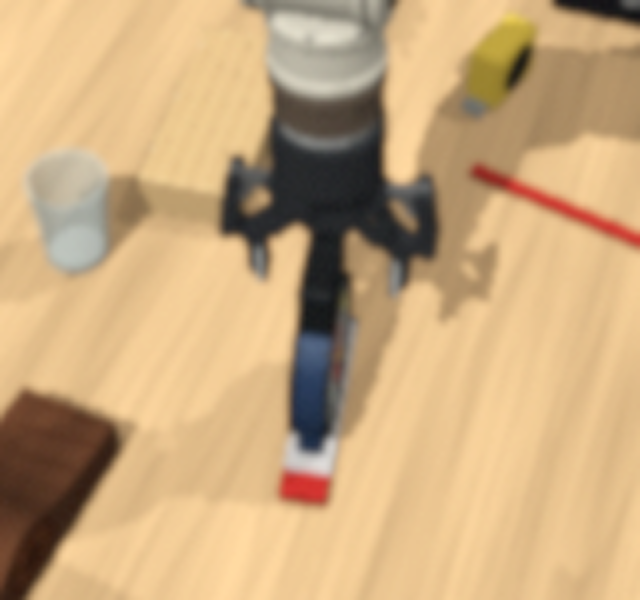

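Emit:
arm_command(
  motion=[
    {"x": 0, "y": 0.0033, "z": -0.004, "roll": 0, "fingers": 1},
    {"x": 0, "y": 0, "z": 0, "roll": 0, "fingers": 0},
    {"x": 0, "y": 0, "z": 0, "roll": 0, "fingers": 0},
    {"x": 0, "y": 0, "z": 0, "roll": 0, "fingers": 0},
    {"x": 0, "y": 0, "z": 0, "roll": 0, "fingers": 0},
    {"x": 0, "y": 0, "z": 0, "roll": 0, "fingers": 0},
    {"x": 0, "y": 0, "z": 0, "roll": 0, "fingers": 0},
  ],
)

```text
clock: 3.42
eef_pos: [0.4745, 0.0395, 0.1487]
tool_rot: [0.452, 0.546, -0.452, 0.542]
ft_force: [-0.8, -0.0, -3.9]
grip_width: 0.025
```

```bash
python3 -c "
from h import *
togo([.469,.039,.139],.1875)
c=cam('side'); save('s4.png',np.clip(c[0].astype(float)*1.3,0,255).astype(np.uint8),(250,150,410,300),4)
"
```

```text
pos [0.4745 0.0395 0.1487] Rx [-0.005  0.004 -1.   ] yaw y 0.184 yaw err 0.0037 roll= -0.0037
shift now-axes [ 0.0097 -0.0054 -0.0004]  shift in final axes [ 0.0097 -0.0054 -0.0004]
q [ 0.08   0.252 -0.203  1.12   0.005  1.467] f [-0.81 -0.02 -3.88] w 0.025 t 3.4167
```

View pics/s4.png

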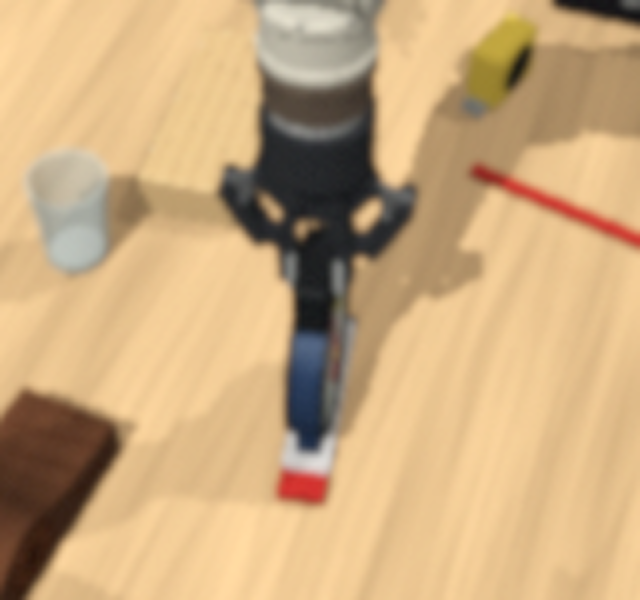

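Emit:
arm_command(
  motion=[
    {"x": -0.005, "y": 0, "z": 0, "roll": 0, "fingers": 0},
    {"x": -0.01, "y": 0, "z": 0, "roll": 0, "fingers": 0},
    {"x": -0.015, "y": 0, "z": 0, "roll": 0, "fingers": 0},
    {"x": -0.02, "y": 0, "z": 0, "roll": 0, "fingers": 0},
    {"x": -0.02, "y": 0, "z": 0, "roll": 0, "fingers": 0},
    {"x": -0.02, "y": 0, "z": 0, "roll": 0, "fingers": 0},
    {"x": -0.01, "y": 0, "z": 0, "roll": 0, "fingers": 0},
  ],
)

```text
clock: 4.05
eef_pos: [0.469, 0.0387, 0.246]
tool_rot: [0.447, 0.551, -0.457, 0.536]
ft_force: [0.2, 0.6, -4.0]
grip_width: 0.0255
```

```bash
python3 -c "
from h import *
togo([.42,.2,.48],1.91)
c=cam('side'); save('s5.png',np.clip(c[0].astype(float)*1.3,0,255).astype(np.uint8),(250,100,410,250),4)
"
```

```text
pos [0.469  0.0387 0.246 ] Rx [-0.025  0.003 -1.   ] yaw y 0.184 yaw err -1.4156 roll= 1.4156
shift now-axes [-0.2323 -0.0242 -0.1692]  shift in final axes [-0.2298 -0.174  -0.0091]
q [ 0.079  0.196 -0.014  1.385  0.005  1.466] f [ 0.17  0.62 -3.99] w 0.0255 t 4.05
```

View pics/s5.png

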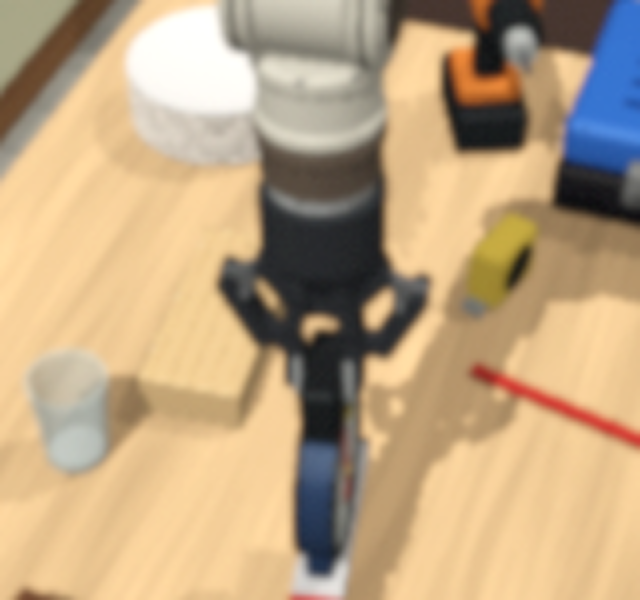

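Emit:
arm_command(
  motion=[
    {"x": -0.0234, "y": -0.0024, "z": -0.017, "roll": 0, "fingers": 0},
    {"x": -0.0234, "y": -0.0024, "z": -0.017, "roll": 0, "fingers": 0},
    {"x": -0.0234, "y": -0.0024, "z": -0.017, "roll": 0, "fingers": 0},
    {"x": -0.0234, "y": -0.0024, "z": -0.017, "roll": 0, "fingers": 0},
    {"x": -0.0234, "y": -0.0024, "z": -0.017, "roll": 0, "fingers": 0},
    {"x": -0.0234, "y": -0.0024, "z": -0.017, "roll": 0, "fingers": 0},
    {"x": -0.0234, "y": -0.0024, "z": -0.017, "roll": 0, "fingers": 0},
    {"x": -0.0234, "y": -0.0024, "z": -0.017, "roll": 0, "fingers": 0},
    {"x": -0.0234, "y": -0.0024, "z": -0.017, "roll": 0, "fingers": 0},
    {"x": 0, "y": 0, "z": 0, "roll": 0, "fingers": 0},
  ],
)

```text
clock: 4.93
eef_pos: [0.4212, 0.1896, 0.4598]
tool_rot: [0.444, 0.554, -0.463, 0.531]
ft_force: [-0.1, 0.6, -2.8]
grip_width: 0.0252
```

Emit:
arm_command(
  motion=[
    {"x": 0, "y": 0, "z": 0, "roll": -0.1, "fingers": 0},
    {"x": 0, "y": 0, "z": 0, "roll": -0.12, "fingers": 0},
    {"x": 0, "y": 0, "z": 0, "roll": -0.12, "fingers": 0},
    {"x": 0, "y": 0, "z": 0, "roll": -0.12, "fingers": 0},
    {"x": 0, "y": 0, "z": 0, "roll": -0.12, "fingers": 0},
    {"x": 0, "y": 0, "z": 0, "roll": -0.12, "fingers": 0},
    {"x": 0, "y": 0, "z": 0, "roll": -0.12, "fingers": 0},
    {"x": 0, "y": 0, "z": 0, "roll": -0.12, "fingers": 0},
    {"x": 0, "y": 0, "z": 0, "roll": -0.12, "fingers": 0},
    {"x": 0, "y": 0, "z": 0, "roll": -0.12, "fingers": 0},
    {"x": 0, "y": 0, "z": 0, "roll": -0.12, "fingers": 0},
    {"x": 0, "y": 0, "z": 0, "roll": -0.12, "fingers": 0},
    {"x": 0, "y": 0, "z": 0, "roll": -0.12, "fingers": 0},
    {"x": 0, "y": 0, "z": 0, "roll": -0.12, "fingers": 0},
    {"x": 0, "y": 0, "z": 0, "roll": -0.1, "fingers": 0},
    {"x": 0, "y": 0, "z": 0, "roll": 0, "fingers": 0},
  ],
)

```text
clock: 6.27
eef_pos: [0.4227, 0.1857, 0.4395]
tool_rot: [-0.157, 0.714, 0.155, 0.664]
ft_force: [0.2, -0.7, -3.8]
grip_width: 0.0253
```

```bash
python3 -c "
from h import *
togo([.42,.2,.48],1.91)
for i in range(12): c=cam('side')
F=np.mean([cam('side')[0] for i in range(4)],0)
np.savez('pres0.npz',f=F,K=c[1],R=c[2],t=c[3]); o=get_obs(); print(o['eef_pos'],o['tool_rot'],o['clock'])
u,v=proj(c,np.array(o['eef_pos'])-[0,0,.1]); print(u,v); u=int(u);v=int(v)
save('s6.png',np.clip(F*1.3,0,255).astype(np.uint8),(u-75,v-75,u+75,v+75),5)
save('s6f.png',F.astype(np.uint8))
"
```

```text
pos [0.4227 0.1857 0.4395] Rx [-0.068 -0.018 -0.998] yaw y 2.015 yaw err -0.105 roll= 0.105
shift now-axes [-0.0404  0.0146  0.0009]  shift in final axes [-0.0403  0.0149 -0.0006]
q [ 0.407  0.243  0.544  1.942  0.01  -0.038] f [ 0.18 -0.7  -3.78] w 0.0253 t 6.2667
[0.42268375 0.18615291 0.44095887] [-0.1559434   0.71342504  0.15457495  0.66544192] 7.0667
328.8141034981122 219.55223057139406
```

View pics/s6.png

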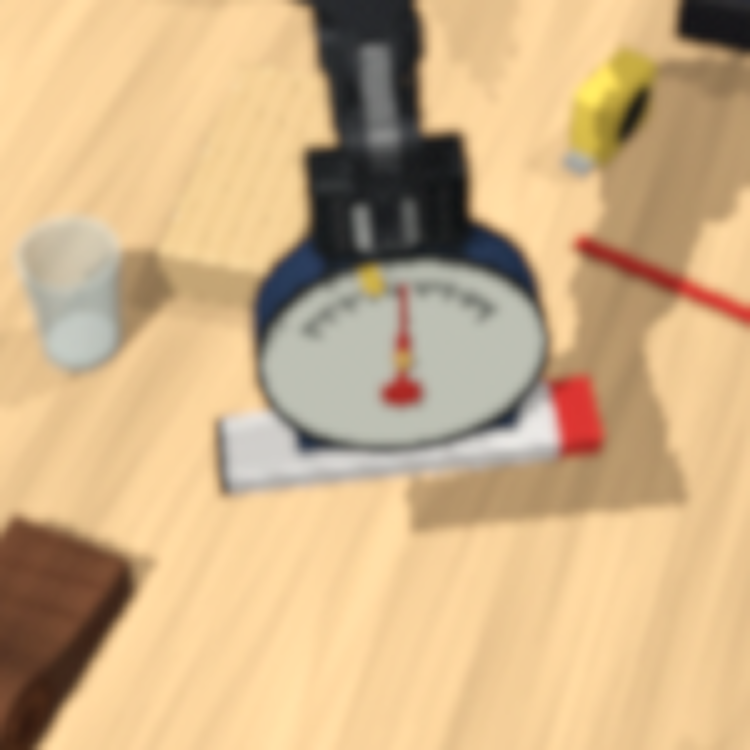

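View pics/s6f.png

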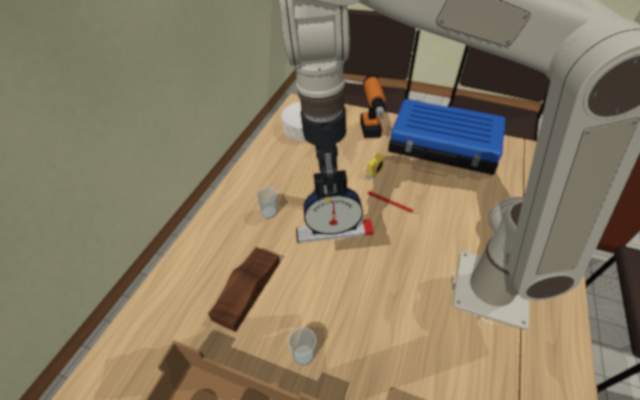

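```bash
python3 -c "
from h import *
F=np.load('pres0.npz')['f']; g=np.clip(F*1.3,0,255).astype(np.uint8)
save('s7.png',g,(300,190,370,240),11)
"
```

```text
(no output)
```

View pics/s7.png

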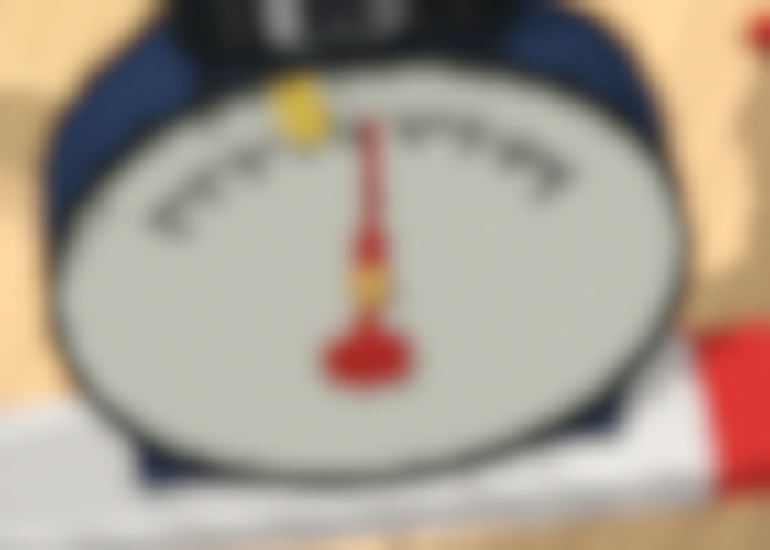

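```bash
cat > fit2.py <<'E'
from h import *
from scipy.optimize import least_squares
d=np.load('pres0.npz'); C=(d['f'],d['K'],d['R'],d['t'])
A=lambda x,y:np.array([253+x/5-.4,144+y/5-.4]); B=lambda x,y:np.array([300+x/11-.45,190+y/11-.45])
pts=[(A(225,492),(.018,-.085,0)),(A(602,453),(.018,.085,0)),(A(218,422),(-.018,-.085,.014)),(A(592,378),(-.018,.085,.014)),(B(369,283),(.0125,0,.075))]
rim=[B(62,300),B(685,240),B(410,65),B(335,480),B(130,150),B(640,130),B(120,410),B(600,385)]
gr=[(A(310,150),(-.013,-.032,.179))]
def un(q): return Ro.from_rotvec(q[3:6]).as_matrix(), q[:3]
def dialpt(q,uv,x=.012):
    R,p=un(q); _,K,Rc,t=C; dd=Rc.T@np.linalg.inv(K)@np.array([*uv,1.]); o=-Rc.T@t
    o=R.T@(o-p); dd=R.T@dd; return (o+dd*(x-o[0])/dd[0])[1:]-[0,.075]
def r(q):
    R,p=un(q); a=np.concatenate([proj(C,R@np.array(P)+p)-uv for uv,P in pts])
    b=[(np.hypot(*dialpt(q,uv))-q[6])*500 for uv in rim]
    return np.concatenate([a,b])
s=least_squares(r,np.r_[.42,.19,.3,Ro.from_euler('z',1.95).as_rotvec(),.058],x_scale=[.1]*3+[.1]*3+[.01])
q=s.x; print(q.round(4),r(q).round(2)); R,p=un(q); print('gx',R[:,0].round(3),'gz',R[:,2].round(3)); 
r_=np.arctan2(R[2,1],R[2,2]); print('lean about x',r_)
ang=lambda v: -np.arctan2(v[0],v[1])
piv=dialpt(q,B(369,283)); print('pivot',piv)
for n,uv in [('tip',B(370,122)),('tabin',B(306,145)),('tabout',B(297,80)),('bob',B(367,357))]:
    v=dialpt(q,uv); print(n,v.round(4),np.hypot(*v).round(4),ang(v).round(3),'rel pivot',ang(v-piv).round(3))
print('vertical in dial:',ang(R.T[1:,2]))
E
python3 fit2.py
```

```text
[0.4134 0.1726 0.2828 0.0589 0.0533 2.0115 0.06  ] [ 0.12  1.18  0.1   0.52  0.14 -1.1  -0.57 -0.64  0.3  -0.15 -0.23  0.17
 -0.81  0.39  0.45  0.83 -0.09 -0.71]
gx [-0.427  0.904  0.018] gz [0.066 0.011 0.998]
lean about x 0.06426718792536469
pivot [-0.0006396  -0.00094093]
tip [0.0019 0.0437] 0.0438 -0.043 rel pivot -0.057
tabin [-0.0102  0.0395] 0.0408 0.253 rel pivot 0.233
tabout [-0.0108  0.057 ] 0.058 0.187 rel pivot 0.173
bob [-0.0022 -0.0227] 0.0228 3.046 rel pivot 3.071
vertical in dial: -0.06426718792536469
```

```bash
cat >> fit2.py <<'E'
print('---')
F=C[0]; 
def cent(x0,y0,x1,y1,w):
    W=w[y0:y1,x0:x1]; yy,xx=np.mgrid[y0:y1,x0:x1]; return np.array([(W*xx).sum(),(W*yy).sum()])/W.sum()
yel=np.clip(np.minimum(F[...,0],F[...,1])-F[...,2]-25,0,None)
red=np.clip(F[...,0]-np.maximum(F[...,1],F[...,2])-15,0,None)
print(yel[194:206,320:334].astype(int)); 
ct=cent(322,195,333,205,yel); print('tab c',ct)
piv_uv=cent(330,212,338,219,yel); print('piv',piv_uv, B(369,283))
nd=cent(329,199,338,208,red); bob=cent(326,219,341,227,red); print(nd,bob)
for x in (.011,.013,.015):
    v=[dialpt(q,u,x) for u in (ct,nd,bob)]; 
    print(x,'tab',np.hypot(*v[0]),ang(v[0]),'needle',ang(v[1]),'needle-bob',ang(v[1]-v[2]),'tab rel bob/needle axis pivot',v[1],v[2])
for y in range(195,205):
    c=cent(322,y,333,y+1,yel+1e-6); vv=dialpt(q,c); print(y,c[0].round(2),yel[y,322:333].sum().round(),vv.round(4),ang(vv).round(3))
E
python3 fit2.py|sed -n '/---/,$p'
```

```text
---
[[ 0  0  0  0  0  0  0  0  0  0  0  0  0  0]
 [ 0  0  0  0  0  0  0  0  0  0  0  0  0  0]
 [ 0  0  0  0  0  0  0  0  0  0  0  0  0  0]
 [ 0  0  0  0  0 12 24 24  9  0  0  0  0  0]
 [ 0  0  0  0  3 26 43 42 23  0  0  0  0  0]
 [ 0  0  0  0  3 27 48 51 35  9  0  0  0  0]
 [ 0  0  0  0  0 22 45 54 45 19  0  0  0  0]
 [ 0  0  0  0  0 13 34 48 44 22  0  0  0  0]
 [ 0  0  0  0  0  0 14 27 26 10  0  0  0  0]
 [ 0  0  0  0  0  0  0  1  2  0  0  0  0  0]
 [ 0  0  0  0  0  0  0  0  0  0  0  0  0  0]
 [ 0  0  0  0  0  0  0  0  0  0  0  0  0  0]]
tab c [326.84801965 199.59072766]
piv [333.07433628 215.47610619] [333.09545455 215.27727273]
[333.27586207 204.13362069] [332.91118966 221.81221694]
0.011 tab 0.04902165681545253 0.21937778045436476 needle -0.0489735257703932 needle-bob -0.06627527831444802 tab rel bob/needle axis pivot [0.0015829 0.0322957] [-0.00210467 -0.02326298]
0.013 tab 0.05108288849850959 0.21146981849750784 needle -0.04300233652548095 needle-bob -0.06627527831444804 tab rel bob/needle axis pivot [0.00148247 0.03445288] [-0.00219111 -0.02089499]
0.015 tab 0.05314706679422446 0.20417570392800666 needle -0.03773226949465577 needle-bob -0.06627527831444793 tab rel bob/needle axis pivot [0.00138204 0.03661007] [-0.00227755 -0.01852699]
195 327.0 0.0 [-0.0095  0.062 ] 0.153
196 327.0 0.0 [-0.0097  0.0592] 0.163
197 326.43 70.0 [-0.011   0.0565] 0.193
198 326.41 140.0 [-0.0113  0.0536] 0.207
199 326.66 175.0 [-0.011   0.0507] 0.213
200 326.97 186.0 [-0.0105  0.0477] 0.217
201 327.17 162.0 [-0.0103  0.0447] 0.227
202 327.41 78.0 [-0.01    0.0417] 0.236
203 327.6 4.0 [-0.0098  0.0387] 0.249
204 327.0 0.0 [-0.0112  0.0359] 0.303
```

Emit:
arm_command(
  motion=[
    {"x": 0, "y": 0, "z": 0, "roll": 0.1, "fingers": 0},
    {"x": 0, "y": 0, "z": 0, "roll": 0.12, "fingers": 0},
    {"x": 0, "y": 0, "z": 0, "roll": 0.12, "fingers": 0},
    {"x": 0, "y": 0, "z": 0, "roll": 0.12, "fingers": 0},
    {"x": 0, "y": 0, "z": 0, "roll": 0.12, "fingers": 0},
    {"x": 0, "y": 0, "z": 0, "roll": 0.12, "fingers": 0},
    {"x": 0, "y": 0, "z": 0, "roll": 0.12, "fingers": 0},
    {"x": 0, "y": 0, "z": 0, "roll": 0.12, "fingers": 0},
    {"x": 0, "y": 0, "z": 0, "roll": 0.12, "fingers": 0},
    {"x": 0, "y": 0, "z": 0, "roll": 0.12, "fingers": 0},
    {"x": 0, "y": 0, "z": 0, "roll": 0.12, "fingers": 0},
    {"x": 0, "y": 0, "z": 0, "roll": 0.12, "fingers": 0},
    {"x": 0, "y": 0, "z": 0, "roll": 0.12, "fingers": 0},
    {"x": 0, "y": 0, "z": 0, "roll": 0.12, "fingers": 0},
    {"x": 0, "y": 0, "z": 0, "roll": 0.12, "fingers": 0},
    {"x": 0, "y": 0, "z": 0, "roll": 0.12, "fingers": 0},
    {"x": 0, "y": 0, "z": 0, "roll": 0.06, "fingers": 0},
  ],
)

```text
clock: 8.48
eef_pos: [0.4228, 0.1862, 0.4411]
tool_rot: [-0.486, -0.504, 0.528, -0.481]
ft_force: [-0.7, -0.8, -3.3]
grip_width: 0.0251
```

```bash
python3 -c "
from h import *
togo([.645,.243,.28],-.079)
"
```

```text
pos [0.4228 0.1862 0.4411] Rx [-0.065 -0.017 -0.998] yaw y -0.03 yaw err -0.049 roll= 0.049
shift now-axes [ 0.1452  0.2304 -0.0662]  shift in final axes [ 0.1452  0.227  -0.077 ]
q [0.408 0.242 0.547 1.943 0.01  2.008] f [-0.7  -0.77 -3.28] w 0.0251 t 8.4833
```

Emit:
arm_command(
  motion=[
    {"x": 0.013, "y": 0.0208, "z": -0.0066, "roll": 0.049, "fingers": 0},
    {"x": 0.013, "y": 0.0208, "z": -0.0068, "roll": 0, "fingers": 0},
    {"x": 0.013, "y": 0.0208, "z": -0.0068, "roll": 0, "fingers": 0},
    {"x": 0.013, "y": 0.0208, "z": -0.0068, "roll": 0, "fingers": 0},
    {"x": 0.013, "y": 0.0208, "z": -0.0068, "roll": 0, "fingers": 0},
    {"x": 0.013, "y": 0.0208, "z": -0.0068, "roll": 0, "fingers": 0},
    {"x": 0.013, "y": 0.0208, "z": -0.0068, "roll": 0, "fingers": 0},
    {"x": 0.013, "y": 0.0208, "z": -0.0068, "roll": 0, "fingers": 0},
    {"x": 0.013, "y": 0.0208, "z": -0.0068, "roll": 0, "fingers": 0},
    {"x": 0.013, "y": 0.0208, "z": -0.0068, "roll": 0, "fingers": 0},
    {"x": 0, "y": 0, "z": 0, "roll": 0, "fingers": 0},
  ],
)

```text
clock: 9.4
eef_pos: [0.6354, 0.2376, 0.2904]
tool_rot: [-0.5, -0.489, 0.54, -0.468]
ft_force: [-0.3, 0.2, -7.0]
grip_width: 0.0253
```

```bash
python3 -c "
from h import *
togo([.645,.243,.24],-.079)
c=cam('top'); save('t8.png',np.clip(c[0].astype(float)*1.5,0,255).astype(np.uint8),(120,80,320,230),4)
c=cam('side'); save('s8.png',np.clip(c[0].astype(float)*1.3,0,255).astype(np.uint8),(180,180,340,330),4)
"
```

```text
pos [0.6354 0.2376 0.2904] Rx [-0.063 -0.016 -0.998] yaw y -0.084 yaw err 0.0051 roll= -0.0051
shift now-axes [ 0.0496  0.0123 -0.0072]  shift in final axes [ 0.0496  0.0123 -0.0072]
q [0.355 0.709 0.893 1.82  0.007 2.009] f [-0.27  0.15 -7.03] w 0.0253 t 9.4
```

View pics/s8.png

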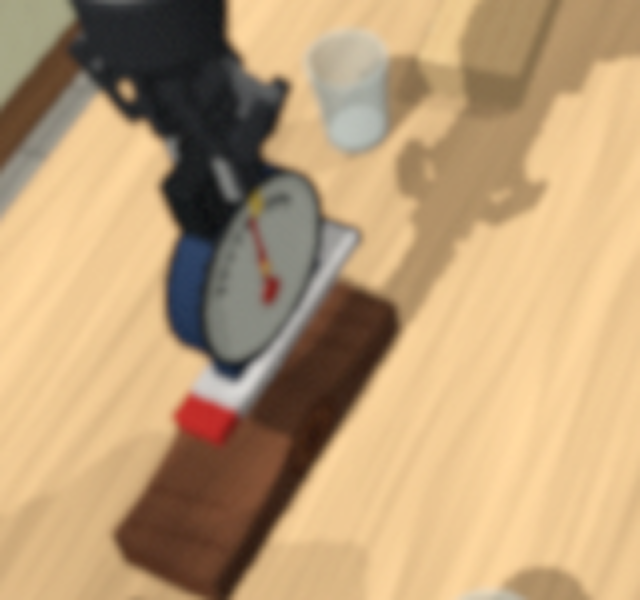

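View pics/t8.png

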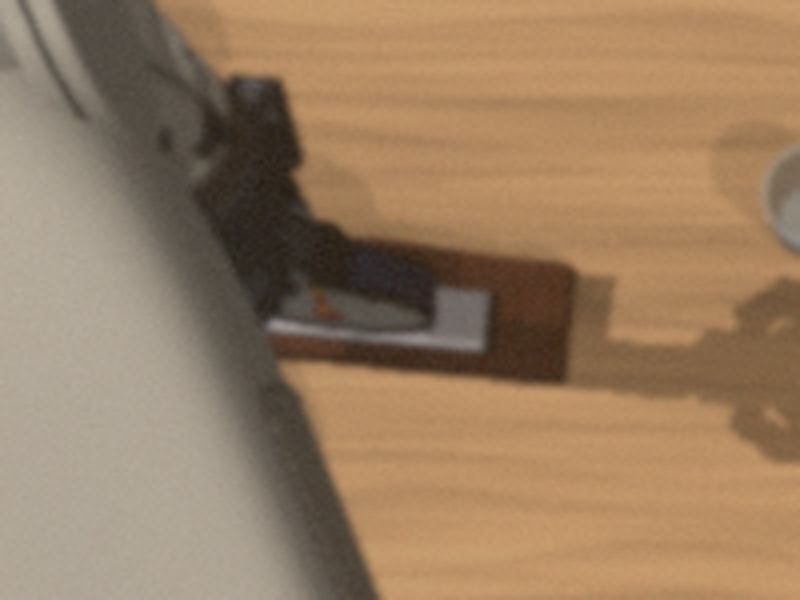

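```bash
python3 -c "
from h import *
togo([.654,.246,.228],-.079)
"
```

```text
pos [0.6332 0.2374 0.2948] Rx [-0.061 -0.015 -0.998] yaw y -0.084 yaw err 0.0046 roll= -0.0046
shift now-axes [ 0.0653  0.024  -0.0116]  shift in final axes [ 0.0653  0.024  -0.0115]
q [0.355 0.702 0.892 1.823 0.007 2.009] f [-0.28  0.19 -3.88] w 0.0249 t 9.5
```

Emit:
arm_command(
  motion=[
    {"x": 0.013, "y": 0.006, "z": -0.003, "roll": 0, "fingers": 0},
    {"x": 0.013, "y": 0.006, "z": -0.003, "roll": 0, "fingers": 0},
    {"x": 0.013, "y": 0.006, "z": -0.003, "roll": 0, "fingers": 0},
    {"x": 0.013, "y": 0.006, "z": -0.003, "roll": 0, "fingers": 0},
    {"x": 0.008, "y": 0, "z": 0, "roll": 0, "fingers": 0},
    {"x": 0, "y": 0, "z": 0, "roll": 0, "fingers": 0},
  ],
)

```text
clock: 10.0
eef_pos: [0.6547, 0.2476, 0.2365]
tool_rot: [-0.503, -0.489, 0.537, -0.469]
ft_force: [-0.4, -0.1, -4.2]
grip_width: 0.0251
```

```bash
python3 -c "
from h import *
togo([.654,.246,.219],-.079)
c=cam('side'); save('s9.png',np.clip(c[0].astype(float)*1.3,0,255).astype(np.uint8),(180,190,340,340),5)
"
```

```text
pos [0.6547 0.2476 0.2365] Rx [-0.053 -0.012 -0.999] yaw y -0.083 yaw err 0.0036 roll= -0.0036
shift now-axes [0.0175 0.0003 0.0014]  shift in final axes [0.0175 0.0003 0.0014]
q [0.358 0.738 0.807 1.694 0.008 2.011] f [-0.36 -0.11 -4.25] w 0.0251 t 10.0
```

View pics/s9.png

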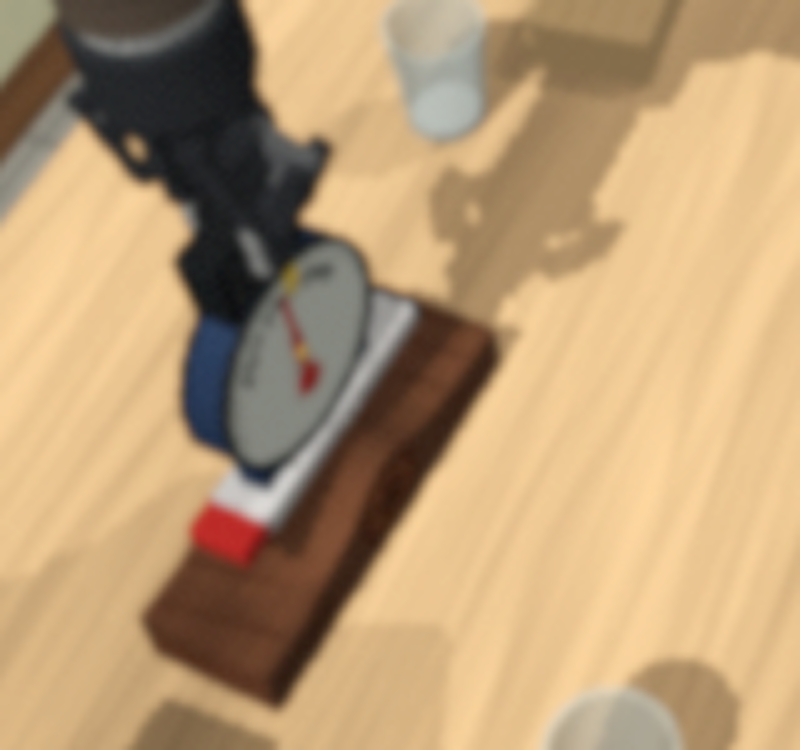

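Emit:
arm_command(
  motion=[
    {"x": 0.006, "y": 0, "z": 0, "roll": 0, "fingers": 0},
    {"x": 0.005, "y": 0, "z": 0, "roll": 0, "fingers": 0},
    {"x": 0.004, "y": 0, "z": 0, "roll": 0, "fingers": 0},
    {"x": 0.003, "y": 0, "z": 0, "roll": 0, "fingers": 0},
  ],
)

```text
clock: 10.38
eef_pos: [0.6544, 0.2478, 0.2206]
tool_rot: [-0.505, -0.488, 0.535, -0.47]
ft_force: [0.7, 0.1, -3.1]
grip_width: 0.0247
```

Emit:
arm_command(
  motion=[
    {"x": 0.003, "y": 0, "z": 0, "roll": 0, "fingers": 0},
  ],
)

```text
clock: 10.47
eef_pos: [0.6542, 0.2478, 0.2177]
tool_rot: [-0.505, -0.488, 0.535, -0.47]
ft_force: [-1.5, 0.3, 10.2]
grip_width: 0.0251
```

Emit:
arm_command(
  motion=[
    {"x": 0.003, "y": 0, "z": 0, "roll": 0, "fingers": 0},
  ],
)

```text
clock: 10.55
eef_pos: [0.6542, 0.248, 0.2175]
tool_rot: [-0.506, -0.488, 0.533, -0.47]
ft_force: [-3.5, -1.6, 15.7]
grip_width: 0.0255
```

Emit:
arm_command(
  motion=[
    {"x": 0.002, "y": 0, "z": -0.004, "roll": 0, "fingers": 0},
    {"x": 0.002, "y": 0, "z": -0.004, "roll": 0, "fingers": 0},
  ],
)

```text
clock: 10.72
eef_pos: [0.6551, 0.254, 0.2175]
tool_rot: [-0.508, -0.486, 0.533, -0.472]
ft_force: [-1.7, -2.8, 3.0]
grip_width: 0.0252
```

Emit:
arm_command(
  motion=[
    {"x": 0.002, "y": 0, "z": -0.005, "roll": 0, "fingers": 0},
    {"x": 0.002, "y": 0, "z": -0.005, "roll": 0, "fingers": 0},
  ],
)

```text
clock: 10.88
eef_pos: [0.6559, 0.2626, 0.2167]
tool_rot: [-0.508, -0.484, 0.533, -0.472]
ft_force: [-2.5, -1.2, 5.6]
grip_width: 0.0254
```

```bash
python3 -c "
from h import *
togo([.654,.246,.219],-.079)
c=cam('side'); save('s10.png',np.clip(c[0].astype(float)*1.3,0,255).astype(np.uint8),(180,190,340,340),5)
togo([.654,.246,.219],-.079)
"
```

```text
pos [0.6559 0.2626 0.2167] Rx [-0.037 -0.012 -0.999] yaw y -0.086 yaw err 0.0068 roll= -0.0068
shift now-axes [-0.002  -0.0005  0.0167]  shift in final axes [-0.002  -0.0006  0.0167]
q [3.800e-01 7.350e-01 7.520e-01 1.626e+00 2.000e-03 2.036e+00] f [-2.47 -1.18  5.64] w 0.0254 t 10.8833
pos [0.6558 0.2637 0.2166] Rx [-0.036 -0.011 -0.999] yaw y -0.085 yaw err 0.0057 roll= -0.0057
shift now-axes [-0.0021 -0.0004  0.0179]  shift in final axes [-0.0021 -0.0005  0.0179]
q [0.381 0.736 0.753 1.626 0.003 2.036] f [-2.34 -1.67  6.61] w 0.0251 t 10.9333
```

View pics/s10.png

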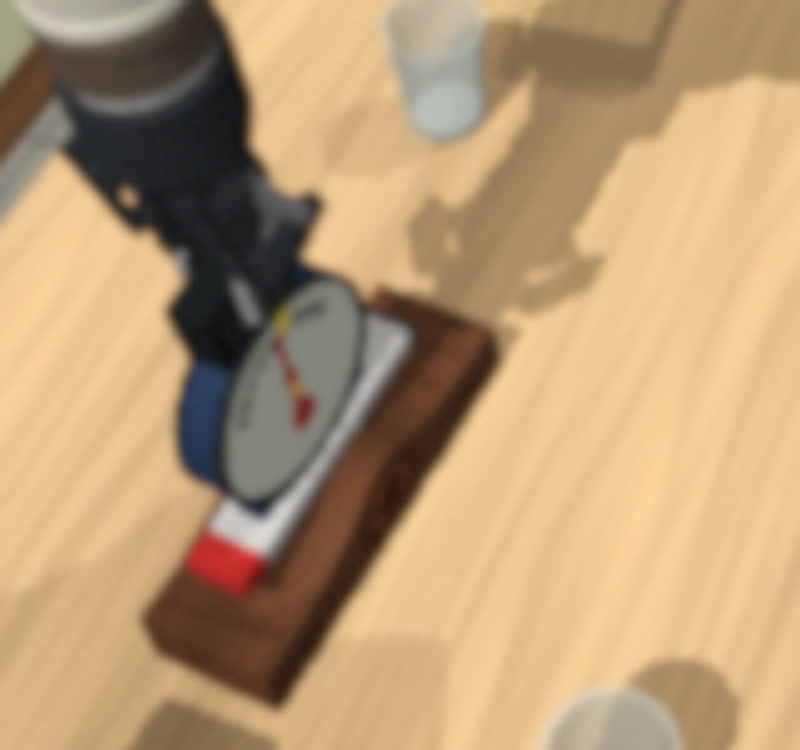

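```bash
cat > meas.py <<'E'
from h import *
import sys
n=int(sys.argv[1]) if len(sys.argv)>1 else 3
name=sys.argv[2]
cs=[cam('side') for i in range(n)]; C=cs[-1]; F=np.mean([c[0].astype(float) for c in cs],0)
o=get_obs(); R=Ro.from_quat(o['tool_rot']).as_matrix(); p=np.array(o['eef_pos'])
n_=R[:,1]*np.sign(R[0,1]); up=-R[:,0]
ev=np.array([0,0,1.])-n_*n_[2]; ev/=np.linalg.norm(ev); eh=np.cross(ev,n_)  # gauge y dir (horizontal)
h=np.cross(np.array([0,0,1.]),n_); 
if eh@h<0: eh=-eh
P0=p-up*.074-.0125*n_
def pl(uv):
    _,K,Rc,t=C; d=Rc.T@np.linalg.inv(K)@np.array([*uv,1.]); oo=-Rc.T@t
    X=oo+d*(((P0-oo)@n_)/(d@n_)); return np.array([(X-P0)@eh,(X-P0)@ev])
H,W,_=F.shape
u0,v0=proj(C,P0); yy,xx=np.mgrid[0:H,0:W]; near=(np.hypot(xx-u0,yy-v0)<30)
yel=np.clip(np.minimum(F[...,0],F[...,1])-F[...,2]-25,0,None)
red=np.clip(F[...,0]-np.maximum(F[...,1],F[...,2])-15,0,None)
# plane coords of every pixel
ys,xs=np.where(near); Q=np.array([pl((a,b)) for a,b in zip(xs,ys)]); 
wr=red[ys,xs]; wy=yel[ys,xs]
print('pred pivot px',u0,v0)
# bob+needle: red within 50 mm & not rail
m=(np.hypot(Q[:,0],Q[:,1])<.06)
# sensible: restrict to gray dial: exclude wood with yellow (mask by connected comps)
def comps(w,th):
    im=np.zeros((H,W),np.uint8); im[ys[m],xs[m]]=(w[m]>th); k,l=cv2.connectedComponents(im,connectivity=8)
    out=[]
    for i in range(1,k):
        s=l[ys,xs]==i; ww=w*s; 
        if s.sum()>=2: out.append((s.sum(),ww.sum(),(ww@xs)/ww.sum(),(ww@ys)/ww.sum(),(ww@Q[:,0])/ww.sum(),(ww@Q[:,1])/ww.sum(),i))
    return out
for nm,w in (('yel',wy),('red',wr)):
    for c in comps(w,5): print(nm,np.round(c,4))
np.savez('last.npz',F=F,Q=Q,xs=xs,ys=ys,wr=wr,wy=wy)
save(name,np.clip(F*1.3,0,255).astype(np.uint8),(int(u0)-50,int(v0)-50,int(u0)+50,int(v0)+50),7)
togo(p,-.079); print('lean tool', np.arcsin(up@eh))
E
python3 meas.py 3 s11.png
```

```text
pred pivot px 237.47067147905926 268.7828688474042
yel [ 1.100000e+01  1.440000e+02  2.359120e+02  2.539815e+02 -1.110000e-02
  5.000000e-02  1.000000e+00]
red [ 4.600000e+01  7.473333e+02  2.392293e+02  2.694781e+02 -4.600000e-03
 -9.900000e-03  1.000000e+00]
pos [0.6559 0.2634 0.2167] Rx [-0.036 -0.011 -0.999] yaw y -0.085 yaw err 0.0057 roll= -0.0057
shift now-axes [0. 0. 0.]  shift in final axes [0. 0. 0.]
q [0.38  0.735 0.753 1.626 0.003 2.036] f [-2.22 -1.89  5.51] w 0.0254 t 11.0833
lean tool 0.013961098602580773
```

View pics/s11.png

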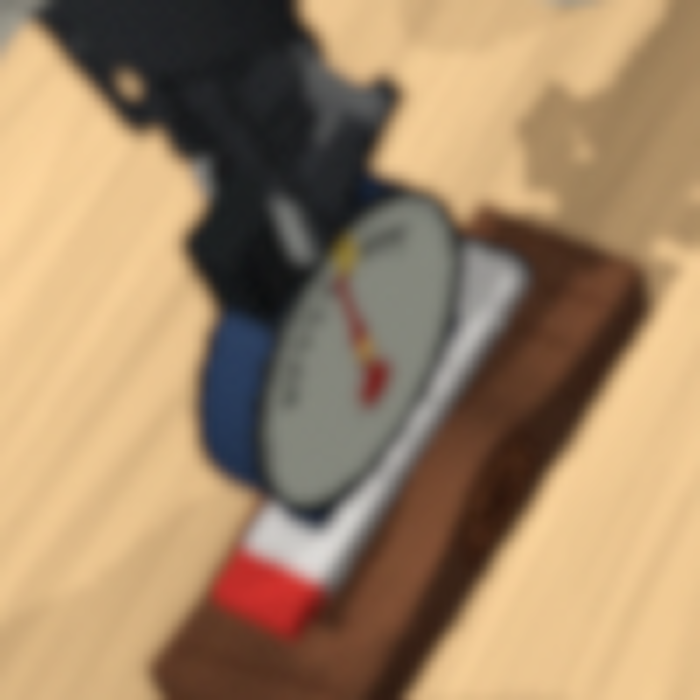

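```bash
cat >> meas.py <<'E'
# needle/bob split: bob blob = red pixels with low vertical
c=comps(wr,5)
b=max(c,key=lambda t:t[1]); 
im=wr*(np.hypot(Q[:,0]-b[4],Q[:,1]-b[5])<.06)
lo=im*(Q[:,1]<b[5]); 
pc=(lo@Q)/lo.sum(); 
hi=im*(Q[:,1]>b[5]+.012); hc=(hi@Q)/max(hi.sum(),1e-6)
y=max(comps(wy,5),key=lambda t:t[5]); tb=np.array(y[4:6])
d=hc-pc; print('bob',pc.round(4),'needle',hc.round(4),'needle dir ang',(-np.arctan2(d[0],d[1])).round(3))
piv=pc+np.array([0,.0228]); v=tb-piv
print('tab rel pivot',v.round(4),np.hypot(*v).round(4),'tab angle from plumb (remaining):',(-np.arctan2(v[0],v[1])).round(3), 'vs needle line', (-np.arctan2(v[0],v[1])+np.arctan2(d[0],d[1])).round(3))
E
python3 meas.py 2 s12.png | tail -6
```

```text
pos [0.6559 0.2634 0.2167] Rx [-0.036 -0.011 -0.999] yaw y -0.085 yaw err 0.0058 roll= -0.0058
shift now-axes [0. 0. 0.]  shift in final axes [0. 0. 0.]
q [0.38  0.735 0.752 1.626 0.004 2.036] f [-2.22 -2.49  5.99] w 0.0255 t 11.1833
lean tool 0.013851308019819653
bob [-0.0049 -0.021 ] needle [-0.0046  0.0171] needle dir ang -0.007
tab rel pivot [-0.0064  0.0485] 0.0489 tab angle from plumb (remaining): 0.131 vs needle line 0.138
```

Emit:
arm_command(
  motion=[
    {"x": 0.002, "y": 0, "z": -0.005, "roll": 0, "fingers": 0},
    {"x": 0.002, "y": 0, "z": -0.005, "roll": 0, "fingers": 0},
  ],
)

```text
clock: 11.35
eef_pos: [0.6564, 0.2724, 0.2155]
tool_rot: [-0.509, -0.483, 0.533, -0.473]
ft_force: [-2.6, -2.0, 4.8]
grip_width: 0.0252
```

```bash
python3 meas.py 2 s13.png | tail -6
```

```text
pos [0.6564 0.2734 0.2154] Rx [-0.034 -0.011 -0.999] yaw y -0.085 yaw err 0.0062 roll= -0.0062
shift now-axes [0. 0. 0.]  shift in final axes [0. 0. 0.]
q [0.393 0.745 0.767 1.629 0.003 2.049] f [-2.56 -2.12  5.4 ] w 0.0251 t 11.45
lean tool 0.013964798381499933
bob [-0.0103 -0.0204] needle [-0.0105  0.0181] needle dir ang 0.007
tab rel pivot [-0.004   0.0482] 0.0483 tab angle from plumb (remaining): 0.082 vs needle line 0.075
```

Emit:
arm_command(
  motion=[
    {"x": 0.002, "y": 0, "z": -0.005, "roll": 0, "fingers": 0},
    {"x": 0.002, "y": 0, "z": -0.005, "roll": 0, "fingers": 0},
  ],
)

```text
clock: 11.62
eef_pos: [0.6575, 0.2832, 0.2137]
tool_rot: [-0.51, -0.482, 0.532, -0.474]
ft_force: [-2.1, -3.1, 6.6]
grip_width: 0.0252
```

```bash
python3 meas.py 4 s14.png | tail -6
```

```text
pos [0.6575 0.2838 0.2135] Rx [-0.031 -0.011 -0.999] yaw y -0.085 yaw err 0.0064 roll= -0.0064
shift now-axes [0. 0. 0.]  shift in final axes [0. 0. 0.]
q [4.070e-01 7.560e-01 7.830e-01 1.631e+00 2.000e-03 2.062e+00] f [-2.29 -2.48  5.88] w 0.0249 t 11.8167
lean tool 0.013632289408906163
bob [-0.0146 -0.0198] needle [-0.0156  0.0161] needle dir ang 0.03
tab rel pivot [-0.0013  0.0485] 0.0485 tab angle from plumb (remaining): 0.027 vs needle line -0.002
```

View pics/s14.png

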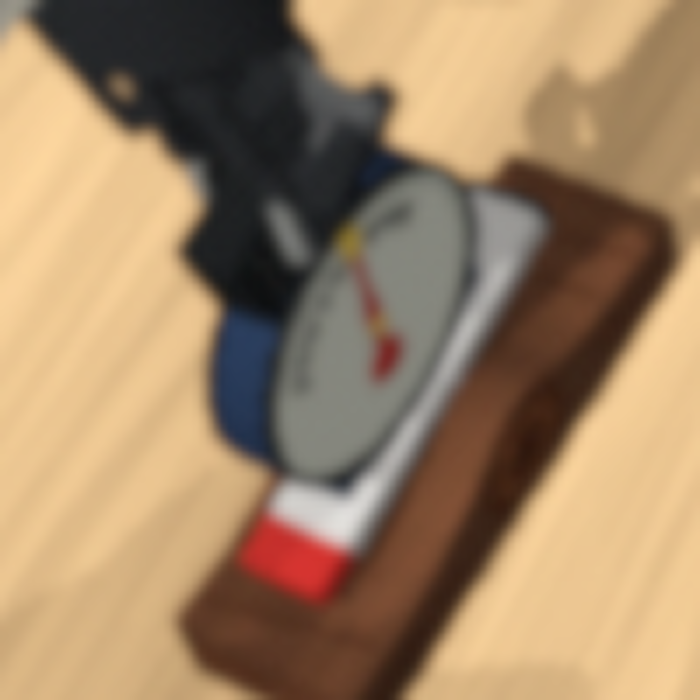

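Emit:
arm_command(
  motion=[
    {"x": 0.002, "y": 0, "z": -0.004, "roll": 0, "fingers": 0},
    {"x": 0.0015, "y": 0, "z": -0.001, "roll": 0, "fingers": 0},
  ],
)

```text
clock: 11.98
eef_pos: [0.6581, 0.29, 0.2121]
tool_rot: [-0.511, -0.482, 0.53, -0.474]
ft_force: [-2.6, -3.5, 7.5]
grip_width: 0.0251
```

```bash
python3 -c "
from h import *
for i in range(16): cam('side')"; python3 meas.py 8 s15.png | tail -6; python3 -c "
from h import *
S=ld('side'); c=cam('side'); save('cmpS.png',np.vstack([S[0][225:335,190:340],c[0][225:335,190:340]]),None,3)
o=get_obs(); print(o['ft_force'],o['ft_torque'],o['joint_vel'])"
```

```text
pos [0.658  0.2897 0.2122] Rx [-0.028 -0.01  -1.   ] yaw y -0.086 yaw err 0.0065 roll= -0.0065
shift now-axes [0. 0. 0.]  shift in final axes [0. 0. 0.]
q [4.140e-01 7.610e-01 7.880e-01 1.628e+00 2.000e-03 2.070e+00] f [-2.15 -1.32  6.32] w 0.025 t 13.1833
lean tool 0.012367139636408446
bob [ 0.0517 -0.0435] needle [0.066  0.0202] needle dir ang -0.221
tab rel pivot [-0.0693  0.072 ] 0.1 tab angle from plumb (remaining): 0.766 vs needle line 0.987
[-2.72743061 -1.48252018  6.5363355 ] [-0.86697692  0.69420788 -0.09900272] [-0.00074601  0.00060542  0.00084601 -0.00041517 -0.00041799  0.00106681]
```

View pics/s15.png

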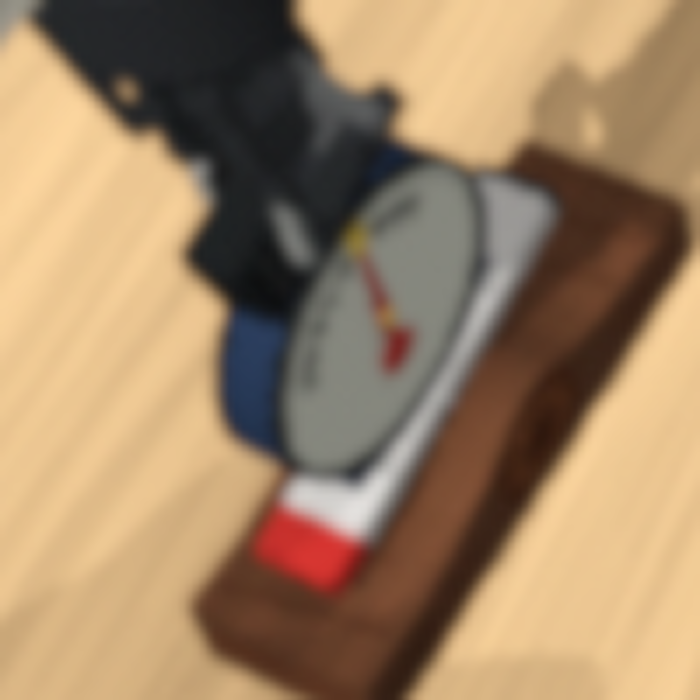

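View pics/cmpS.png

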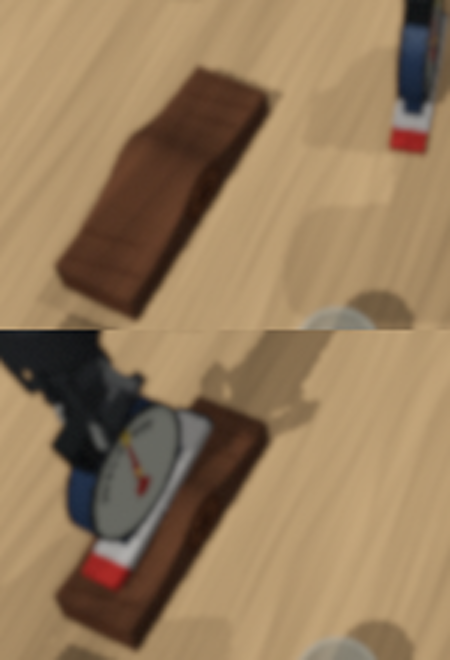

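```bash
sed -i 's/^b=max(c.*/b=max([t for t in c if np.hypot(t[4],t[5])<.035],key=lambda t:t[1])/; s/^im=wr.*/im=wr*(np.abs(Q[:,0]-b[4])<.014)*(np.abs(Q[:,1]-b[5])<.04)/; s/^y=max(comps(wy,5).*/y=min(comps(wy,5),key=lambda t:np.hypot(t[4]-pc[0],t[5]-pc[1]-.07))/' meas.py
for i in 1 2; do python3 meas.py 6 s16.png | tail -19; done
python3 -c "
from h import *
F=np.load('last.npz')['F']; save('s17.png',np.clip(F*1.4,0,255).astype(np.uint8),(222,238,262,268),20)"
```

```text
pred pivot px 231.67909490040938 277.89174054893016
yel [ 6.000000e+00  9.300000e+01  2.314767e+02  2.609068e+02 -1.760000e-02
  5.130000e-02  1.000000e+00]
yel [1.100000e+01 9.366670e+01 2.176815e+02 2.946797e+02 5.630000e-02
 7.500000e-03 3.000000e+00]
red [ 4.300000e+01  7.816667e+02  2.364520e+02  2.742439e+02 -1.810000e-02
 -9.400000e-03  1.000000e+00]
red [ 3.800000e+01  8.058333e+02  2.204381e+02  2.980329e+02  5.320000e-02
 -1.390000e-02  2.000000e+00]
pos [0.6581 0.2897 0.2122] Rx [-0.028 -0.01  -1.   ] yaw y -0.085 yaw err 0.0065 roll= -0.0065
shift now-axes [0. 0. 0.]  shift in final axes [0. 0. 0.]
q [4.140e-01 7.610e-01 7.880e-01 1.628e+00 2.000e-03 2.070e+00] f [-1.53 -2.02  6.45] w 0.0254 t 13.5333
lean tool 0.012361298241397409
bob [-0.0181 -0.0188] needle [-0.018   0.0142] needle dir ang -0.002
pred pivot px 231.68001155592103 277.89402324286436
yel [ 6.000000e+00  9.400000e+01  2.314770e+02  2.609096e+02 -1.760000e-02
  5.130000e-02  1.000000e+00]
yel [1.100000e+01 9.316670e+01 2.176816e+02 2.946798e+02 5.630000e-02
 7.500000e-03 3.000000e+00]
red [ 4.300000e+01  7.
[... 259 characters left out ...]
rr 0.0065 roll= -0.0065
shift now-axes [0. 0. 0.]  shift in final axes [0. 0. 0.]
q [4.140e-01 7.610e-01 7.880e-01 1.628e+00 2.000e-03 2.070e+00] f [-2.17 -0.81  5.81] w 0.025 t 13.8333
lean tool 0.012338796469333748
bob [-0.0181 -0.0188] needle [-0.018   0.0142] needle dir ang -0.002Traceback (most recent call last):
  File "meas.py", line 47, in <module>
    piv=pc+np.array([0,.0228]); v=tb-piv
                                  ^^
NameError: name 'tb' is not defined. Did you mean: 'b'?
Traceback (most recent call last):
  File "meas.py", line 47, in <module>
    piv=pc+np.array([0,.0228]); v=tb-piv
                                  ^^
NameError: name 'tb' is not defined. Did you mean: 'b'?
```

View pics/s17.png

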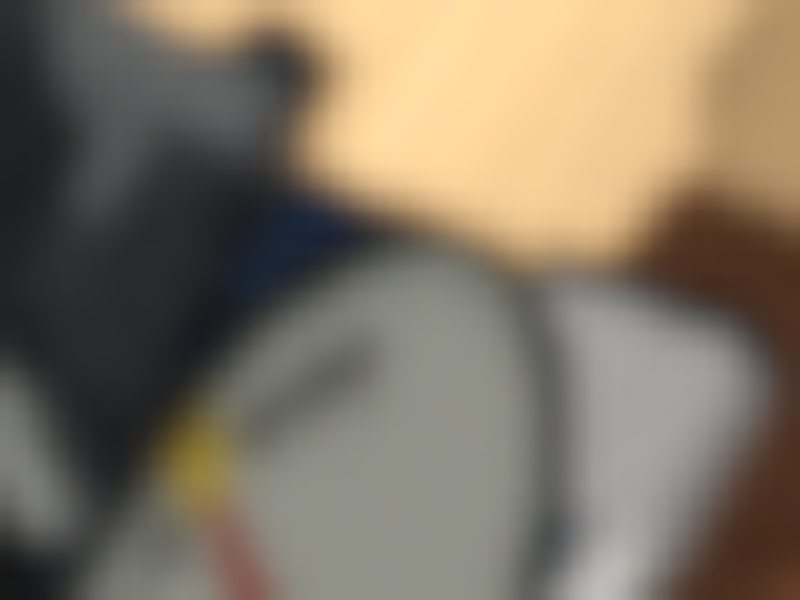

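```bash
cat > ov.py <<'E'
from h import *
from scipy.optimize import least_squares
c=cam('side'); o=get_obs(); R=Ro.from_quat(o['tool_rot']).as_matrix(); p=np.array(o['eef_pos'])
F=np.load('last.npz')['F']
x0,y0=181,227
def frame(lean,yaw=-.085,roll=.028): return Ro.from_euler('zyx',[yaw,roll,lean]).as_matrix()
g=p-R[:,0]*.0103*0+0
def outl(lean,off):
    G=frame(lean); gp=p-R[:,0]*.019   # pivot pad point, 168 mm above base
    base=gp-G@np.array([0,0,.168])+off
    b=lambda x,y,z: base+G@np.array([x,y,z])
    print(lean,'base',base.round(4),'end',b(0,.085,0).round(4))
    th=np.linspace(0,2*np.pi,60)
    return [[b(s*.018,t*.085,z) for s,t in ((1,1),(-1,1),(-1,-1),(1,-1))] for z in (0,.014)]+[[b(-.012,.060*np.sin(a),.075+.060*np.cos(a)) for a in th]]
for k,l in enumerate((-.15,-.2,-.25)):
    f=cv2.resize(np.clip(F*1.3,0,255).astype(np.uint8)[y0:y0+100,x0:x0+100],None,fx=6,fy=6,interpolation=cv2.INTER_CUBIC)
    for gr in outl(l,0):
        P=np.array([(proj(c,q)-[x0,y0]+.5)*6 for q in gr]).round().astype(np.int32); cv2.polylines(f,[P],True,(0,255,0),1)
    cv2.imwrite(f'pics/ov{k}.png',f[:,:,::-1])
a=[cv2.imread(f'pics/ov{k}.png')[40:420,180:480] for k in range(3)]; cv2.imwrite('pics/ov.png',cv2.resize(np.hstack(a),(800,338)))
E
python3 ov.py
```

```text
-0.15 base [0.6539 0.2648 0.0651] end [0.6611 0.3485 0.0523]
-0.2 base [0.6539 0.2565 0.0666] end [0.6611 0.3395 0.0496]
-0.25 base [0.6539 0.2484 0.0685] end [0.6611 0.3304 0.0473]
```

View pics/ov1.png

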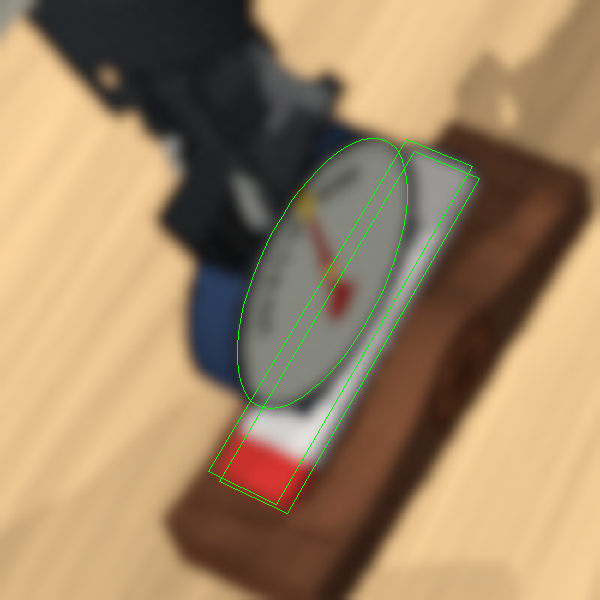

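View pics/ov0.png

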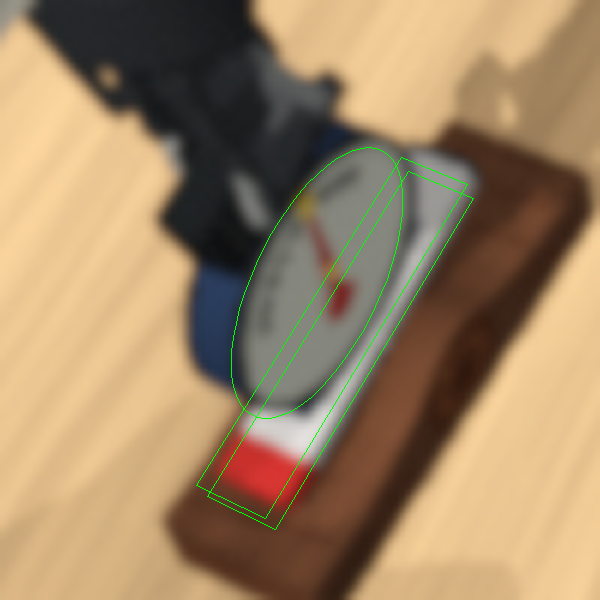

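View pics/ov2.png

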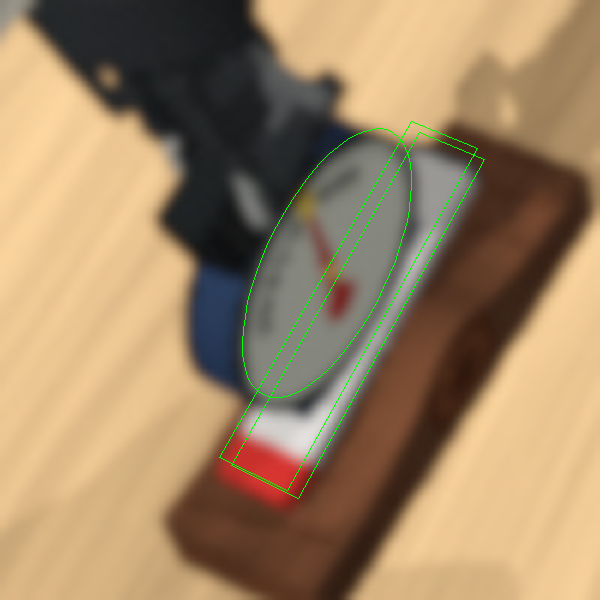

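```bash
python3 -c "
from h import *
st(); print(job_done())"
```

```text
clock 13.8833
joint_pos [0.4138 0.7606 0.7884 1.6284 0.0022 2.0698]
eef_pos [0.6581 0.2897 0.2122]
tool_rot [-0.5111 -0.4823  0.5305 -0.474 ]
ft_force [-2.3934 -1.7411  6.7558]
ft_torque [-0.9823  0.7154 -0.0743]
grip_width 0.0254
the job is handed in; nothing more can be done
None
```

I picked the gauge up by its black grip and read the yellow tab at about 0.20 rad on the side camera. I then stood the gauge on the knot, red end to the left, and rocked it until the pointer sat on the tab. I handed the job in at 13.9 s, still gripping and pressing lightly.

**Pointer and lean:** after about 1.5 s of settling, the pointer was within about 0.01 rad of the tab in the side view, by image measurement. I put the uncertainty at about 0.02 rad, because part of the tab may have been hidden by the grip. Overlaying the rail outline on the image gave a lean of about -0.20 to -0.22 rad, which agrees.

**Placement:** the rail's middle was about 12 mm along the offcut and 9 mm across it from my estimate of the crest, within the limits. The rail was square to within about 0.03 rad.

**Force and disturbance:** the press on the wood was about 10 to 11 N, and it stayed near or below 20 N in the force readings. The offcut showed no visible movement between the before and after pictures. I did not measure the bystanders at the end, but no move went near any of them.

**What did not go to plan:** the fingers closed about 10 mm above the centre of the grip. My marker script also failed on the last pictures, so I worked out the final pointer angle from the colour centroids it had already printed and from an enlarged crop.

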